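# Burnish the back seam of a desk clock

### The arm

A 6-joint arm with a two-finger parallel gripper is mounted at the origin on the work surface. World frame = base frame: x ahead of the robot, y to its left, z up, the work surface at z = 0. Lengths are in m, angles in rad, forces in N, time in s.
With the tool pointing down it reaches from about 0.3 to 0.775 m from the base axis. Payload 14.6 kg.
Tool frame: the origin (TCP) lies at the very end of the fingers, on their centre line; the grasp point (between the pads) lies 19 mm behind it; z points along the fingers, x is the direction in which the jaws open and shut, and the axes are right-handed (so a half turn about z gives the same grasp; the last joint's range is limited). The gripper opens to 94 mm and grips with 3 to 60 N. Pads are 16 mm wide; open, the fingers measure 119 mm over their backs; the gripper's body (75 mm by 177 mm) begins 78 mm behind the grasp point.
Start: joints at [-1.414, 0.3, 1.521, -0, 1.321, -0.067], TCP at [0.122, -0.536, 0.205] pointing down, gripper open.
Joint ranges: [-3.03, 3.03], [-0.79, 2.21], [0.23, 2.52], [-1.04, 4.18], [0, 3.07], [-2.55, 2.55]. Speed limits (rad/s): [2.22, 2.22, 2.57, 3.14, 3.14, 3.14].

### API

Orientations are given as [roll, pitch, yaw] about the fixed x, y, z axes, in that order (R = Rz(yaw) Ry(pitch) Rx(roll)).
In Python, from station import ctrl gives the robot as it stands.
- The arm moves only by the shell command python3 -m inch 'ROWS' [FORCE]. ROWS is JSON, one flat list of numbers, 7 for each row, row after row: the shift along the tool's x, y, z in cm, then the turn, a rotation vector about the tool's x, y, z in rad, then the opening, from 0 (shut) to 1 (fully open). In form: [tx, ty, tz, wx, wy, wz, claw, tx, ty, tz, wx, wy, wz, claw, ...]. A call has 1 to 20 rows; each row shifts and turns the commanded pose from where the row before left it, along the tool's axes as they then stand; what a row does not reach is not made up. A row lasts 1/8 s, in which the tool goes at most 62.5 mm and 10.7 degrees, less where a joint would pass 70% of its speed; a pose out of reach is approached as far as the arm can. A call is refused whole if a number of a shift passes 6.25 or a number of a turn 0.188, either way. A call with a gripper value outside its range is refused whole. The fingers move at their own pace and stop on an object; FORCE is the grip in N (left out, the last holds). Time passes only in rows, so rows that do not move let the fingers close. It gives the time, the measured TCP pose, the force and the opening at its end, in the units of the state.
- ctrl.get_obs(): the state, without advancing time (a new reading comes with each control period).
- ctrl.camera(name): name is "side" or "top"; returns (picture, depth): 420x560x3 uint8, red, green, blue; 420x560 float32, m along the optical axis (not along the pixel's ray), 0 where there is no reading.
- ctrl.camera_params(name): a dict with "vertical_fov" (degrees; the focal length in pixels is half the picture's height over the tangent of half this angle, whatever the lens; pixels are square), "cx", "cy" (the principal point, pixels), "camera_from_world" (4x4, takes a point from world to camera coordinates). Camera axes: x right, y down, z forward; pixel columns grow to the right and rows downward; lengths in m; the calibration is good to about 2 mm. A picture is of the moment at which its call begins. camera_params takes no time and is no camera call.
- ctrl.hand_in(): hands the job in, once; it reports no verdict.
Trained networks look in the newest picture that a camera, given by its name, has taken for a name from the list of things; names that differ only in an ending like _2 or _b are one class to them, and where a whole thing is asked for, a point or a joint stands for the part that bears it (a point fixed in the world has none). Each returns a list of dicts, best first, with "score" (0 to 1); they miss things now and then, are a little off and sometimes report something else, mostly with a low value. They report only what shows in the picture. A call takes as long as a camera call. They do not tell look-alikes from the thing itself.
- ctrl.spot_in(camera, label): "bbox" ([centre column, centre row, width, height] in pixels, round what is visible of it).
- ctrl.place_of(camera, label): "centre" ([column, row] in pixels: a listed point, or the origin of a listed thing).
The state is a dict: "time_s": time; "qpos": joint angles; "joint_vel": joint speeds; "tau": joint torques, N m; "ee_pos": TCP position; "eef_rot": TCP orientation; "force": force on the tool from outside, world axes, zero at the start; "moment": the same for the moment, N m; "grip_width": finger opening in m.
Only numpy, scipy, OpenCV 4.12 (cv2) and the standard library are available. Lean on these libraries where they do the work, as an engineer would, in place of code of your own. Each camera call takes 0.05 s, during which the arm holds its last target. There are 200 camera calls.

### The job

Take the sprung burnisher out of its stand and run its tip slowly along the open L-shaped seam in the back of the clock: start at the free end of the long leg, go round the corner and finish at the free end of the short leg, in one pass, setting the tip down only at the start and lifting it off only at the finish. Keep a light, even pressure of about 4 N all the way and never more than about 10 N, move at no more than 3 cm/s while touching, and leave the other things on the bench where they are. Then stand the burnisher upright in its stand again, resting on its flange, and let go.

Things in the scene. Friction and masses are not known exactly. Their poses are not given: they have to be found in the camera images.
- holder: Fixed clock holder: steel foot 120 x 120 x 16 mm with a clamped post and tilting seat that carry a brass desk clock face down, a slab 100 mm (x) by 130 mm (y), 22 mm thick, centred over the foot. Origin: centre of the foot's underside, z up. Post height and seat tilt (up to 0.08 rad about x and y) differ each time and are not reported. A 22 mm knob stands 6 mm proud on the clock's back.
- seam_start (a point): Point at bench level straight below the free end of the seam's long leg (start), holder x -35, y +50 mm. The seam is a groove 8 mm wide, 4 mm deep, dark inside, in the clock's upturned back, between brass rim and aluminium cover, along two sides only; it goes on 4 mm past its ends. Its floor lies 55 to 93 mm above the bench, slopes, and must be felt for with the tip: the height is not reported.
- seam_corner (a point): Point at bench level straight below the seam's corner (holder x -35, y -50 mm). The long leg runs straight from start to corner, 100 mm; the short leg straight from corner to end, 70 mm, square to it.
- seam_end (a point): Point at bench level straight below the free end of the seam's short leg (finish), holder x +35, y -50 mm.
- stand: Fixed aluminium tool stand: an upright round block 84 mm in diameter, 70 mm high, origin at the centre of its underside, with one 20 mm through-hole on its axis.
- burnisher: Round burnisher, about 100 g, 160 mm long, upright in the stand. Origin: centre of the underside of its steel flange (32 mm wide, 6 mm thick), which rests on the stand's top; z up along the grey handle, 18 mm in diameter, from 6 to 100 mm. Below: shank 11 mm wide to -42 mm, then a thin sprung plunger to the tip at -60 mm; it springs in along z, 1.5 N per mm, up to 9 mm.
- tip (a point): The lowest point of the burnisher's plunger, whose end is a 5 mm ball; 60 mm below the burnisher's origin when not pressed in, nearer when pressed.
- loupe: Bystander: black eye loupe, 40 mm in diameter and 40 mm high, origin at the centre of its underside.
- oil_jar: Bystander: small glass jar, 50 mm in diameter and 60 mm high, origin at the centre of its underside.
- screwdriver: Bystander: screwdriver lying on the bench, 160 mm long along its x, origin at its underside.
There are look-alikes about, which are no part of the job. What is shaped like the burnisher but green is not meant.

How it is judged:
By the outcome, as a careful person would: the job done as asked, in the order asked, and still so for the second after the job is handed in, with the robot touching nothing.
It also fails if it takes over 67 s, if anything falls off the work surface, if the arm or the gripper's body presses on something with over 40 N, if the wrist force passes 120 N, or if a joint passes its speed limit or range.

## Working session

There is one attempt and no reset: what is moved stays moved. The work goes in short steps, Python scripts to look and compute and a shell command to move; the robot and the scene stay as the last step left them, time stands still between calls to the robot, and variables do not carry over. Pictures are saved under pics/ and viewed, about 8 in all and at most 12, crops included, and the job is handed in when it is done.

```bash
ls; mkdir -p pics; cat > h.py <<'E'
import numpy as np, cv2
from station import ctrl
from scipy.spatial.transform import Rotation as R
def par(n):
    p=ctrl.camera_params(n); f=210/np.tan(np.radians(p["vertical_fov"])/2)
    return f,p["cx"],p["cy"],np.linalg.inv(np.array(p["camera_from_world"]))
def ray(n,uv,z):
    f,cx,cy,T=par(n); d=T[:3,:3]@np.array([(uv[0]-cx)/f,(uv[1]-cy)/f,1]); o=T[:3,3]
    return o+d*(z-o[2])/d[2]
def cloud(n,dep):
    f,cx,cy,T=par(n); v,u=np.mgrid[:dep.shape[0],:dep.shape[1]]
    P=np.stack([(u-cx)/f*dep,(v-cy)/f*dep,dep],-1)
    return P@T[:3,:3].T+T[:3,3]
def px(n,p):
    f,cx,cy,T=par(n); c=np.linalg.inv(T)@np.r_[p,1]; return c[:2]/c[2]*f+[cx,cy]
E
python3 - <<'E'
from h import *
for n in ["top","side"]:
    im,d=ctrl.camera(n); cv2.imwrite(f"pics/{n}0.png",im[...,::-1]); np.save(f"{n}0.npy",d)
    print(n,par(n)[3][:3,3].round(3),par(n)[0])
    for l in ["holder","seam_start","seam_corner","seam_end","stand","burnisher","tip","loupe","oil_jar","screwdriver"]:
        try: print(l,[(np.round(r["centre"],1).tolist(),round(r["score"],2),ray(n,r["centre"],.07 if l=="burnisher" else 0).round(3).tolist()) for r in ctrl.place_of(n,l)[:3]])
        except Exception as e: print(l,e)
print(ctrl.get_obs())
E
```

```text
pics
top [ 0.404 -0.005  0.863] 500.3588852359456
holder [([344.9, 236.3], 0.86, [0.527, -0.137, 0.0])]
seam_start [([321.5, 265.2], 0.85, [0.481, -0.09, 0.0])]
seam_corner [([376.6, 256.8], 0.78, [0.485, -0.186, 0.0])]
seam_end []
stand [([169.8, 260.2], 0.74, [0.518, 0.169, 0.0])]
burnisher [([166.6, 250.9], 0.72, [0.524, 0.159, 0.07]), ([162.4, 317.3], 0.56, [0.422, 0.172, 0.07]), ([167.2, 256.9], 0.16, [0.515, 0.159, 0.07])]
tip [([263.6, 209.7], 0.18, [0.589, -0.0, 0.0])]
loupe [([260.7, 207.3], 0.56, [0.594, 0.004, 0.0])]
oil_jar [([226.0, 148.5], 0.85, [0.71, 0.056, 0.0]), ([262.9, 210.6], 0.22, [0.588, 0.001, 0.0])]
screwdriver [([346.6, 241.4], 0.59, [0.518, -0.138, 0.0]), ([275.2, 299.9], 0.58, [0.432, -0.004, 0.0])]
side [ 0.49  -0.649  0.415] 439.76713994725475
holder [([259.4, 287.4], 0.74, [0.522, -0.139, 0.0])]
seam_start [([231.8, 270.0], 0.94, [0.483, -0.091, -0.0])]
seam_corner [([231.1, 311.1], 0.81, [0.48, -0.185, 0.0])]
seam_end [([285.1, 309.0], 0.89, [0.554, -0.189, 0.0])]
stand [([245.4, 196.5], 0.62, [0.517, 0.155, -0.0])]
burnisher [([199.0, 167.8], 0.77, [0
[... 255 characters left out ...]
86, [0.433, -0.015, 0.0])]
{'time_s': 1.1, 'qpos': array([-1.41357094e+00,  2.99886624e-01,  1.52099800e+00, -6.36182895e-06,
        1.32069399e+00, -6.66136242e-02]), 'joint_vel': array([ 9.97863207e-05, -6.61010322e-04, -1.03462287e-03,  4.77746192e-05,
        3.01889373e-04,  8.03763070e-04]), 'tau': array([-1.26446892e-03, -5.31673801e+01, -3.52922380e+01,  7.08522974e-02,
        2.13738775e-02,  8.29584167e-06]), 'ee_pos': array([ 0.12207304, -0.53627439,  0.20545377]), 'eef_rot': array([ 3.14158557e+00, -1.35969966e-05, -1.34695574e+00]), 'force': array([-0.18971445, -0.13944928,  0.90567406]), 'moment': array([0.01999989, 0.00380156, 0.02942155]), 'grip_width': 0.09399378320794176}
```

View pics/top0.png

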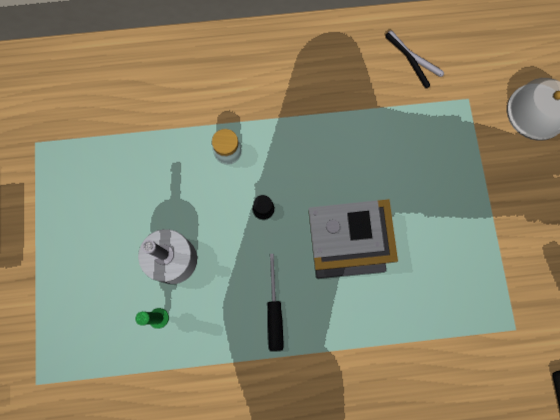

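View pics/side0.png

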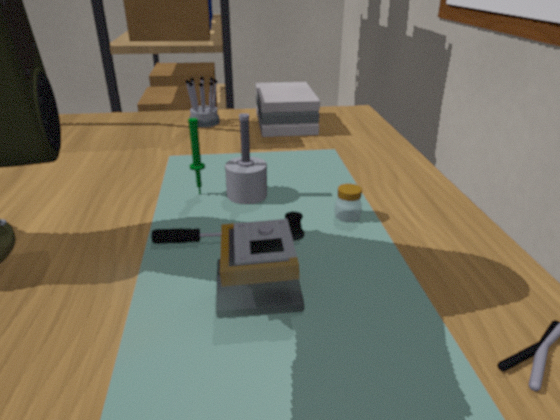

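The top view shows the clock around (350,235), with the dark seam along its lower and right sides. The stand with the grey burnisher is at (168,257), and the green look-alike is at (150,318). In the side view the grey tool is at (245,140) and the clock at (260,250). Next I'll measure from depth.

```bash
python3 - <<'E'
from h import *
for n,box in [("top",(295,185,410,290)),("side",(205,205,310,320))]:
    d=np.load(f"{n}0.npy"); P=cloud(n,d); im=cv2.imread(f"pics/{n}0.png")
    ok=d>0
    # mat height check
    m=ok&(abs(P[...,2])<.01); print(n,"bench z med",np.median(P[m][:,2]))
    # stand
    m=ok&(abs(P[...,0]-.517)<.06)&(abs(P[...,1]-.162)<.06)
    q=P[m]; t=q[(abs(q[:,2]-.07)<.004)]; print("stand top n",len(t),t.min(0),t.max(0),np.median(t[:,2]))
    if len(t)>5: c=cv2.minEnclosingCircle((t[:,:2]*1000).astype(np.float32)); print("circle mm",c)
    hh=q[(q[:,2]>.09)]; print("handle",len(hh),hh.mean(0) if len(hh) else 0, [ (z,hh[abs(hh[:,2]-z)<.01].mean(0).round(4).tolist()) for z in (.1,.12,.14,.16) if (abs(hh[:,2]-z)<.01).any()])
    # clock plane
    m=ok&(abs(P[...,0]-.52)<.06)&(abs(P[...,1]+.137)<.075)&(P[...,2]>.045)
    q=P[m]; w=np.ones(len(q),bool)
    for i in range(15):
        A=np.c_[q[:,0]-.52,q[:,1]+.137,np.ones(len(q))]; s=np.linalg.lstsq(A[w],q[w,2],rcond=None)[0]; r=q[:,2]-A@s; w=abs(r)<max(.0015,.006-.0006*i)
    print("plane",s,w.sum(),r[w].std())
    g=(q[w]*1000).astype(np.float32)
    rect=cv2.minAreaRect(g[:,:2]); print("slab rect",rect)
    m=ok&(abs(P[...,2]-.016)<.003)&(abs(P[...,0]-.52)<.09)&(abs(P[...,1]+.137)<.09); print("foot rect",m.sum(),cv2.minAreaRect((P[m][:,:2]*1000).astype(np.float32)))
    x0,y0,x1,y1=box; k=5
    c=cv2.resize(im[y0:y1,x0:x1],None,fx=k,fy=k,interpolation=cv2.INTER_CUBIC); cv2.imwrite(f"pics/{n}crop.png",c)
E
```

```text
top bench z med -0.00041389544917447285
stand top n 1684 [0.47717432 0.12236839 0.06604598] [0.55944166 0.20540264 0.07397506] 0.06927107352971579
circle mm ((518.8147583007812, 164.38534545898438), 42.03742599487305)
handle 304 [0.51667762 0.16147957 0.14889339] [(0.1, [0.5149, 0.1584, 0.0999]), (0.12, [0.5147, 0.1589, 0.12]), (0.14, [0.5151, 0.1586, 0.1412]), (0.16, [0.5177, 0.163, 0.1665])]
plane [ 0.04077973 -0.05963956  0.07877184] 3151 0.0008053739706300852Traceback (most recent call last):
  File "<stdin>", line 19, in <module>
cv2.error: OpenCV(4.12.0) /io/opencv/modules/imgproc/src/convhull.cpp:143: error: (-215:Assertion failed) total >= 0 && (depth == CV_32F || depth == CV_32S) in function 'convexHull'
```

```bash
python3 - <<'E'
from h import *
for n in ["top","side"]:
    d=np.load(f"{n}0.npy"); P=cloud(n,d); im=cv2.imread(f"pics/{n}0.png"); ok=d>0
    if n=="side":
        q=P[ok&(abs(P[...,0]-.517)<.06)&(abs(P[...,1]-.162)<.06)]; t=q[abs(q[:,2]-.07)<.004]; print("stand side",cv2.minEnclosingCircle((t[:,:2]*1000).astype(np.float32)),np.median(t[:,2]))
        for z in (.1,.12,.14,.16): print(z,q[abs(q[:,2]-z)<.01].mean(0).round(4))
    m=ok&(abs(P[...,0]-.52)<.07)&(abs(P[...,1]+.137)<.085)&(P[...,2]>.045)
    q=P[m]; w=np.ones(len(q),bool)
    for i in range(15):
        A=np.c_[q[:,0]-.52,q[:,1]+.137,np.ones(len(q))]; s=np.linalg.lstsq(A[w],q[w,2],rcond=None)[0]; r=q[:,2]-A@s; w=abs(r)<max(.0015,.006-.0006*i)
    print(n,"plane",s,w.sum(),r[w].std())
    hull=lambda g:cv2.minAreaRect(np.ascontiguousarray(g[:,:2]*1000,dtype=np.float32))
    print("slab",hull(q[abs(r)<.006]))
    f=P[ok&(abs(P[...,2]-.016)<.003)&(abs(P[...,0]-.52)<.09)&(abs(P[...,1]+.137)<.09)]; print("foot",len(f),hull(f),f.min(0),f.max(0))
    # rectified ortho picture of the clock plane, 4px/mm, x right = -y world, up = +x
    xs=np.arange(.6,.44,-.0003); ys=np.arange(-.05,-.22,-.0003)
    X,Y=np.meshgrid(xs,ys,indexing="ij"); Z=s[0]*(X-.52)+s[1]*(Y+.137)+s[2]
    fo,cx,cy,T=par(n); C=np.stack([X,Y,Z,1+0*X],-1)@np.linalg.inv(T).T
    o=cv2.remap(im,(C[...,0]/C[...,2]*fo+cx).astype(np.float32),(C[...,1]/C[...,2]*fo+cy).astype(np.float32),cv2.INTER_CUBIC)
    cv2.imwrite(f"pics/{n}ortho.png",o); print(o.shape)
a,b=[cv2.imread(f"pics/{n}ortho.png") for n in("top","side")]
c=np.vstack([a,b]); cv2.imwrite("pics/ortho.png",cv2.resize(np.hstack([a,b]),None,fx=.7,fy=.7))
E
```

```text
top plane [ 0.04077973 -0.05963956  0.07877184] 3151 0.0008053739706300852
slab ((518.2755126953125, -136.6261444091797), (130.20623779296875, 100.626708984375), 89.2309799194336)
foot 542 ((465.2141418457031, -136.00521850585938), (118.91920471191406, 14.280967712402344), 89.27957153320312) [ 0.45745693 -0.19553466  0.01300924] [ 0.47276519 -0.07649382  0.01886029]
(534, 567, 3)
stand side ((518.57177734375, 160.9906005859375), 43.08348846435547) 0.06811957056282764
0.1 [0.5195 0.1575 0.1   ]
0.12 [0.5186 0.1569 0.1198]
0.14 [0.5195 0.1571 0.14  ]
0.16 [0.5191 0.1584 0.161 ]
side plane [ 0.03863665 -0.05914267  0.07801254] 2819 0.0006258634646316903
slab ((519.1437377929688, -137.29183959960938), (133.72991943359375, 100.05087280273438), 89.22183227539062)
foot 2099 ((519.25830078125, -140.62940979003906), (117.55613708496094, 118.9975814819336), 89.00896453857422) [ 0.45979504 -0.19954595  0.01300126] [ 0.57837862 -0.08086353  0.01894182]
(534, 567, 3)
```

View pics/ortho.png

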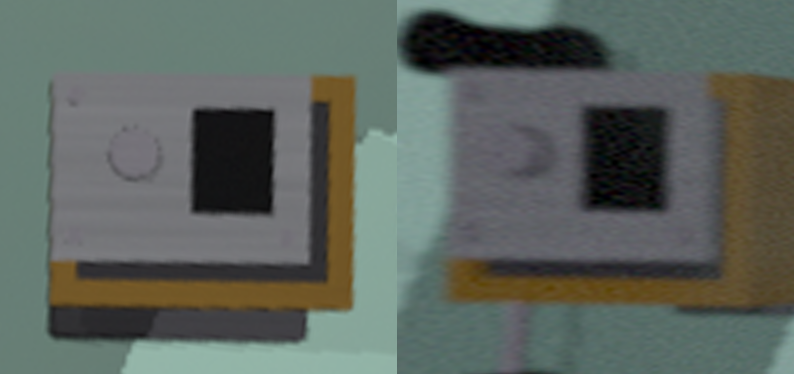

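The rectified view shows an 8 mm groove. In the left panel its long leg runs along rows 263–281, ending on the left at column 77, and its short leg runs along columns 311–329. I'll rotate the tool to the holder's yaw (about −0.0135) while refining the groove's centre lines.

```bash
python3 -m inch '[0,0,-0.5,0,0,-0.1667,0.5,0,0,-0.5,0,0,-0.1667,0.5,0,0,-0.5,0,0,-0.1667,0.5,0,0,-0.5,0,0,-0.1667,0.5,0,0,-0.5,0,0,-0.1667,0.5,0,0,-0.5,0,0,-0.1667,0.5,0,0,-0.5,0,0,-0.1667,0.5,0,0,-0.5,0,0,-0.1667,0.5]' 20
python3 - <<'E'
from h import *
o=cv2.imread("pics/toportho.png"); sat=cv2.cvtColor(o,cv2.COLOR_BGR2HSV)[...,1].astype(float); g=o.astype(float).mean(2)
for c in range(200,440,40): # long leg: columns -> y
    s=cv2.blur(sat,(9,1))[340:440,c]; b=cv2.blur(g,(9,1))[340:440,c]
    print("y %.4f inner x %.4f outer x %.4f"%(-.05-c*.0003, .6-(340+np.argmin(np.gradient(cv2.blur(b[:,None],(1,3))[:50,0])))*.0003, .6-(340+np.argmax(np.gradient(cv2.blur(s[:,None],(1,5))[:,0])))*.0003))
for r in range(160,380,40):
    s=cv2.blur(sat,(1,9))[r,430:500]; b=cv2.blur(g,(1,9))[r,430:500]
    print("x %.4f inner y %.4f outer y %.4f"%(.6-r*.0003, -.05-(430+np.argmin(np.gradient(cv2.blur(b[None],(5,1))[0,:30])))*.0003, -.05-(430+np.argmax(np.gradient(cv2.blur(s[None],(5,1))[0])))*.0003))
E
```

```text
time_s: 2.1
ee_pos: [0.122, -0.5363, 0.2456]
eef_rot: [3.142, 0.0, -0.008]
force: [0.1, 0.2, 0.4]
grip_width: 0.047
y -0.1100 inner x 0.4878 outer x 0.4806
y -0.1220 inner x 0.4875 outer x 0.4803
y -0.1340 inner x 0.4875 outer x 0.4803
y -0.1460 inner x 0.4875 outer x 0.4800
y -0.1580 inner x 0.4869 outer x 0.4803
y -0.1700 inner x 0.4869 outer x 0.4800
x 0.5520 inner y -0.1832 outer y -0.1904
x 0.5400 inner y -0.1832 outer y -0.1901
x 0.5280 inner y -0.1832 outer y -0.1901
x 0.5160 inner y -0.1829 outer y -0.1901
x 0.5040 inner y -0.1826 outer y -0.1898
x 0.4920 inner y -0.1826 outer y -0.1898
```

```bash
python3 -m inch '[1.957,-3.515,0,0,0,0,0.5,1.957,-3.515,0,0,0,0,0.5,1.957,-3.515,0,0,0,0,0.5,1.957,-3.515,0,0,0,0,0.5,1.957,-3.515,0,0,0,0,0.5,1.957,-3.515,0,0,0,0,0.5,1.957,-3.515,0,0,0,0,0.5,1.957,-3.515,0,0,0,0,0.5,1.957,-3.515,0,0,0,0,0.5,1.957,-3.515,0,0,0,0,0.5,1.957,-3.515,0,0,0,0,0.5,1.957,-3.515,0,0,0,0,0.5,1.957,-3.515,0,0,0,0,0.5,1.957,-3.515,0,0,0,0,0.5,1.957,-3.515,0,0,0,0,0.5,1.957,-3.515,0,0,0,0,0.5,1.957,-3.515,0,0,0,0,0.5,1.957,-3.515,0,0,0,0,0.5,1.957,-3.515,0,0,0,0,0.5,1.957,-3.515,0,0,0,0,0.5]'
```

```text
time_s: 4.6
ee_pos: [0.5234, 0.1627, 0.2455]
eef_rot: [-3.142, -0.0, -0.013]
force: [0.5, -0.3, 0.1]
grip_width: 0.0471
```

```bash
python3 -m inch '[-0.44,-0.14,1.5,0,0,0,0.5,0,0,2,0,0,0,0.5,0,0,2,0,0,0,0.5,0,0,2,0,0,0,0.5,0,0,2,0,0,0,0.5,0,0,2,0,0,0,0.5,0,0,2,0,0,0,0.5,0,0,1.5,0,0,0,0.5,0,0,0.35,0,0,0,0.5,0,0,0,0,0,0,0.5]'
python3 - <<'E'
from h import *
im,d=ctrl.camera("side"); cv2.imwrite("pics/side1.png",cv2.resize(im[60:240,160:360,::-1],None,fx=3,fy=3,interpolation=2))
o=ctrl.get_obs(); print(o["ee_pos"],o["eef_rot"],o["force"],px("side",o["ee_pos"]))
E
```

```text
time_s: 5.85
ee_pos: [0.5185, 0.1628, 0.0922]
eef_rot: [-3.142, -0.0, -0.014]
force: [0.2, 1.0, 0.2]
grip_width: 0.0467
[0.51869175 0.16285721 0.09251207] [-3.14137573e+00 -7.81595388e-04 -1.34845485e-02] [-0.3862128  -0.30494613 -0.06680733] [244.41755636 152.61413082]
```

View pics/side1.png

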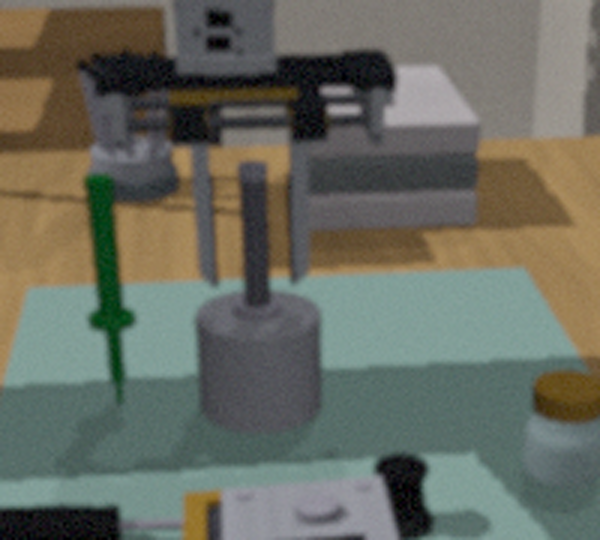

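Both fingers straddle the handle evenly: its centre is at crop column 255, with the fingers at 210 and 300. I'll close on it.

```bash
python3 -m inch '[0,-0.1,0,0,0,0,0.5,0,0,0,0,0,0,0,0,0,0,0,0,0,0,0,0,0,0,0,0,0,0,0,0,0,0,0,0,0,0,0,0,0,0,0]' 50
python3 -c "
from h import *
o=ctrl.get_obs();print(o['ee_pos'],o['eef_rot'],o['force'],o['moment'])"
```

```text
time_s: 6.65
ee_pos: [0.5186, 0.1639, 0.092]
eef_rot: [-3.142, -0.0, -0.013]
force: [0.9, -0.1, 1.0]
grip_width: 0.0176
[0.51860039 0.16389235 0.0920466 ] [-3.14150819e+00 -3.40280138e-04 -1.33986229e-02] [ 0.88143298 -0.08843886  0.98434786] [-0.0036723  -0.30612117 -0.01063002]
```

```bash
python3 -m inch '[0,0,-1,0,0,0,0,0,0,-2,0,0,0,0,0,0,-2,0,0,0,0,0,0,-2,0,0,0,0,0,0,-2,0,0,0,0,0,0,-2,0,0,0,0,0,0,0,0,0,0,0,-0.3075,2.505,0,0,0,0,0,-0.3075,2.505,0,0,0,0,0,-0.3075,2.505,0,0,0,0,0,-0.3075,2.505,0,0,0,0,0,-0.3075,2.505,0,0,0,0,0,-0.3075,2.505,0,0,0,0,0,-0.3075,2.505,0,0,0,0,0,-0.3075,2.505,0,0,0,0,0,-0.3075,2.505,0,0,0,0,0,-0.3075,2.505,0,0,0,0,0,0,0,0,0,0,0,0]'
python3 - <<'E'
from h import *
im,d=ctrl.camera("side"); cv2.imwrite("pics/side2.png",cv2.resize(im[130:330,160:360,::-1],None,fx=3,fy=3,interpolation=2)); np.save("side2.npy",d)
o=ctrl.get_obs(); print(o["ee_pos"],o["eef_rot"],o["force"],o["moment"])
t=o["ee_pos"]-[0,0,.082]; print("tip px",px("side",t),"crop",(px("side",t)-[160,130])*3)
for p in [(.4845,-.0862,.071),(.4833,-.1862,.077),(.5533,-.187,.080)]: print((px("side",p)-[160,130])*3)
E
```

```text
time_s: 8.9
ee_pos: [0.4839, -0.0871, 0.2012]
eef_rot: [-3.141, 0.001, -0.015]
force: [-0.5, 0.1, -1.5]
grip_width: 0.0175
[ 0.48404716 -0.08627627  0.20131479] [-3.14119275e+00  1.01588092e-03 -1.47034477e-02] [ 0.25322406  0.56673907 -1.01180883] [-0.03448267 -0.102118   -0.02560334]
tip px [228.28141323 200.55550719] crop [204.8442397  211.66652156]
[211.05597783 297.73917682]
[212.84338736 407.95454963]
[375.46727837 391.90919113]
```

View pics/side2.png

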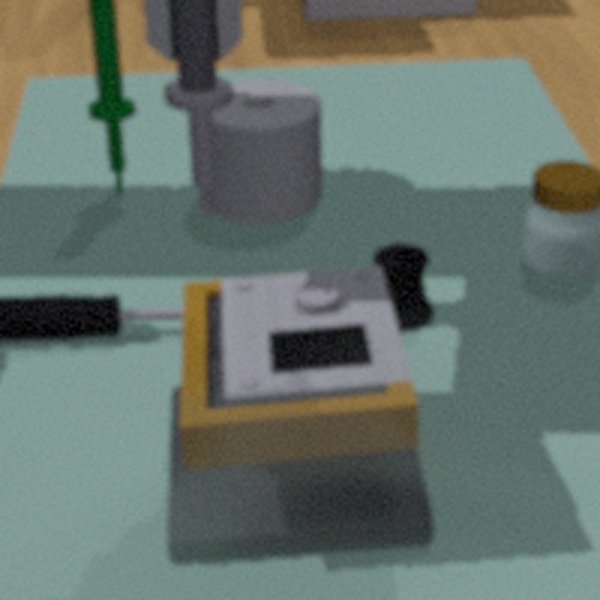

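```bash
python3 -m inch '[0.04,0,1,0,0,0,0,0,0,1,0,0,0,0,0,0,1,0,0,0,0,0,0,1,0,0,0,0,0,0,0,0,0,0,0,0,0,0,0,0,0,0]'
python3 - <<'E'
from h import *
o=ctrl.get_obs(); print(o["ee_pos"],o["eef_rot"],o["force"],o["moment"])
t=o["ee_pos"]-[0,0,.082]; cs=[]
for n,(x0,y0) in dict(side=(195,165),top=(290,215)).items():
    im,d=ctrl.camera(n); cs.append(cv2.resize(im[y0:y0+80,x0:x0+66,::-1],None,fx=6,fy=6,interpolation=2))
    for p in [t,(.4845,-.0862,.071),(.4845,-.0862,.075)]: print(n,((px(n,p)-[x0,y0])*6).round(),end=" ")
    print(ctrl.place_of(n,"tip")[:2])
cv2.imwrite("pics/both3.png",np.hstack(cs))
E
```

```text
time_s: 9.7
ee_pos: [0.4849, -0.0862, 0.1622]
eef_rot: [3.141, -0.0, -0.013]
force: [-0.4, 0.2, -1.5]
grip_width: 0.0176
[ 0.48493496 -0.08624139  0.16220386] [ 3.14149567e+00 -4.40078617e-04 -1.34061392e-02] [-0.40867105  0.20423543 -1.48968238] [-0.02858246 -0.02382772 -0.00637608]
side [212. 354.] side [212. 385.] side [211. 372.] [{'centre': [232.2, 222.2], 'score': 0.48}]
top [201. 258.] top [198. 264.] top [199. 262.] []
```

View pics/both3.png

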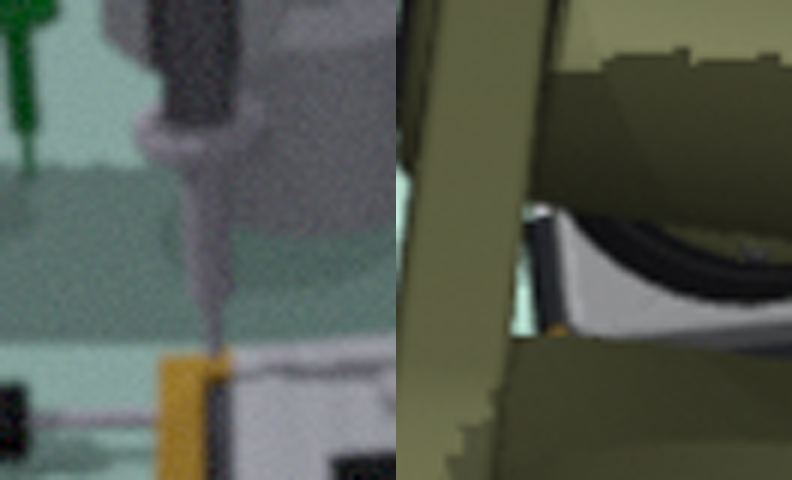

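The left (side) crop shows the tip at (215,352) and the groove centre at about (219,400), so the tip is slightly to the left of centre. I'll measure that numerically.

```bash
python3 - <<'E'
from h import *
im,d=ctrl.camera("side"); I=im[...,::-1].copy(); cv2.imwrite("pics/raw4.png",I)
hsv=cv2.cvtColor(I,cv2.COLOR_BGR2HSV)[...,1]; g=I.mean(2)
for v in (218,221,223): print("plunger row",v,g[v,222:240].round().astype(int))
for v in range(230,252,4):
    s=hsv[v-1:v+2,220:242].mean(0); b=g[v-1:v+2,220:242].mean(0); print(v,"x of col230 %.4f y %.4f"%tuple(ray("side",(230,v),.077)[:2])); print(s.round().astype(int)); print(b.round().astype(int))
E
```

```text
plunger row 218 [ 95 101  98 102 106 105 105 100  95  91 100  99 101 103 101 104 103 102]
plunger row 221 [109 109 110 105 109 105 108 106  92  89  98 109 110 108 106 114 115 111]
plunger row 223 [137 138 142 137 133 136 129 117 102  98 111 130 146 151 156 149 152 149]
230 x of col230 0.4840 y -0.0981
[ 24  69 138 178 175 177 179 178 165 119  38  39  23  18  18  14  15  16
  13  16  14  15]
[143 128 115 105 106 103 103  98  82  63  55  59  72 100 138 152 158 157
 156 155 155 154]
234 x of col230 0.4838 y -0.1090
[ 27  87 153 176 178 177 177 185 160 103  27  38  27  15  15  15  16  14
  16  15  14  17]
[128 117 105 101  97  98  99  92  80  58  57  62  72 102 138 155 158 157
 156 155 157 151]
238 x of col230 0.4836 y -0.1196
[ 31  91 167 174 177 191 177 175 163 109  23  35  27  21  15  13  15  14
  17  14  16  16]
[132 116  99  98  98  94 100  95  79  58  51  59  67  94 135 153 159 156
 156 156 157 154]
242 x of col230 0.4833 y -0.1299
[ 33 108 168 182 177 179 181 176 167 120  16  34  18  22  15  17  14  14
  15  16  16  14]
[126 111 100  97  98  97  98  95  79  57  41  52  63  93 133 153 158 158
 156 155 156 155]
246 x of col230 0.4831 y -0.1400
[ 32 105 160 183 177 181 178 178 159 108  30  41  30  26  18  17  16  14
  15  15  14  14]
[135 115 104  95  99  97 100  94  81  58  43  47  59  84 121 146 156 156
 156 155 154 156]
250 x of col230 0.4829 y -0.1497
[ 34 108 169 187 175 181 172 182 166 102  17  53  30  20  14  16  15  12
  15  17  16  13]
[135 114  99  96  97  96 100  93  80  59  54  54  65  83 122 146 154 157
 157 155 155 155]
```

```bash
cat > o.py <<'E'
from h import *
o=ctrl.get_obs(); print(o["time_s"],o["ee_pos"].round(5),o["eef_rot"].round(4),o["force"].round(2),o["moment"].round(3))
E
python3 -m inch '[0.03,0,0.3,0,0,0,0,0,0,0.2,0,0,0,0,0,0,0.1,0,0,0,0,0,0,0,0,0,0,0,0,0,0,0,0,0,0]'; python3 o.py
python3 -m inch '[0,0,0.1,0,0,0,0,0,0,0.1,0,0,0,0,0,0,0,0,0,0,0]'; python3 o.py
```

```text
time_s: 10.58
ee_pos: [0.4851, -0.0862, 0.156]
eef_rot: [3.142, -0.0, -0.013]
force: [-0.4, 0.7, -0.4]
grip_width: 0.0171
10.575 [ 0.48511 -0.08619  0.15601] [ 3.1416e+00 -1.0000e-04 -1.3400e-02] [-0.43  0.73 -0.43] [-0.027 -0.054  0.006]
time_s: 10.95
ee_pos: [0.485, -0.0862, 0.1539]
eef_rot: [-3.142, 0.0, -0.013]
force: [0.5, 0.9, -0.8]
grip_width: 0.0176
10.95 [ 0.48503 -0.08621  0.15386] [-3.1416e+00  1.0000e-04 -1.3400e-02] [ 0.54  0.89 -0.83] [-0.045 -0.148  0.051]
```

```bash
cat > a.py <<'E'
import sys
from h import *
F=[]
for i in range(int(sys.argv[1]) if len(sys.argv)>1 else 5):
    ctrl.camera("side"); o=ctrl.get_obs(); F.append(np.r_[o["force"],o["moment"],o["ee_pos"]])
F=np.array(F); print(round(o["time_s"],2),"F",F[:,:3].mean(0).round(2),"sd",F[:,:3].std(0).round(2),"M",F[:,3:6].mean(0).round(3),"pos",F[:,6:].mean(0).round(5))
E
python3 a.py 8
python3 -m inch '[0,0,0.1,0,0,0,0,0,0,0,0,0,0,0]' >/dev/null; python3 a.py 4
python3 -m inch '[0,0,0.1,0,0,0,0,0,0,0,0,0,0,0]'>/dev/null; python3 a.py 4
```

```text
11.35 F [-0.04 -0.01 -1.29] sd [0.31 0.42 0.41] M [-0.054 -0.071  0.002] pos [ 0.48508 -0.0862   0.15396]
11.8 F [-0.03 -0.04 -0.93] sd [0.19 0.11 0.76] M [-0.029 -0.101  0.042] pos [ 0.48506 -0.0862   0.15293]
12.25 F [-0.2  -0.19 -0.35] sd [0.78 0.39 0.45] M [-0.029 -0.058  0.029] pos [ 0.48509 -0.0862   0.15199]
```

```bash

python3 -m inch '[0,0,0.1,0,0,0,0,0,0,0,0,0,0,0]' >/dev/null; python3 a.py 6
python3 -m inch '[0,0,0.1,0,0,0,0,0,0,0,0,0,0,0]'>/dev/null; python3 a.py 6
```

```text
12.8 F [-0.22 -0.01  1.29] sd [0.64 0.44 0.51] M [-0.003 -0.044 -0.022] pos [ 0.48511 -0.0862   0.15101]
13.35 F [-0.25  0.41  2.47] sd [0.38 0.59 0.34] M [ 0.025 -0.009  0.008] pos [ 0.48512 -0.08621  0.15001]
```

Contact came at TCP z ≈ 0.1526, so the floor is at ≈ 0.0706. The groove floor was predicted at 0.0703 and the rim at 0.0745, so the tip is in the groove at about 3.8 N. Now I'll run the long leg, climbing with the measured slope.

```bash

python3 -m inch '[0,0.25,-0.0147,0,0,0,0,0,0.25,-0.0147,0,0,0,0,0,0.25,-0.0147,0,0,0,0,0,0.25,-0.0147,0,0,0,0,0,0.25,-0.0147,0,0,0,0,0,0.25,-0.0147,0,0,0,0]'; python3 a.py 5
```

```text
time_s: 14.1
ee_pos: [0.4849, -0.1014, 0.1508]
eef_rot: [-3.142, -0.0, -0.013]
force: [0.1, 2.9, 1.3]
grip_width: 0.0173
14.35 F [-0.01 -0.74  2.15] sd [0.6  1.27 0.53] M [-0.169 -0.115 -0.002] pos [ 0.48493 -0.10168  0.1509 ]
```

```bash

python3 -m inch '[0,0.25,-0.0125,0,0,0,0,0,0.25,-0.0125,0,0,0,0,0,0.25,-0.0125,0,0,0,0,0,0.25,-0.0125,0,0,0,0,0,0.25,-0.0125,0,0,0,0,0,0.25,-0.0125,0,0,0,0,0,0.25,-0.0125,0,0,0,0,0,0.25,-0.0125,0,0,0,0,0,0.25,-0.0125,0,0,0,0,0,0.25,-0.0125,0,0,0,0]'; python3 a.py 6
```

```text
time_s: 15.6
ee_pos: [0.4845, -0.1264, 0.1521]
eef_rot: [3.142, 0.0, -0.013]
force: [0.1, 3.8, 2.1]
grip_width: 0.0177
15.9 F [-0.11 -0.54  2.63] sd [0.26 0.96 0.45] M [-0.175 -0.017  0.02 ] pos [ 0.48456 -0.12666  0.15215]
```

```bash

python3 -m inch '[0,0.25,-0.0145,0,0,0,0,0,0.25,-0.0145,0,0,0,0,0,0.25,-0.0145,0,0,0,0,0,0.25,-0.0145,0,0,0,0,0,0.25,-0.0145,0,0,0,0,0,0.25,-0.0145,0,0,0,0,0,0.25,-0.0145,0,0,0,0,0,0.25,-0.0145,0,0,0,0,0,0.25,-0.0145,0,0,0,0,0,0.25,-0.0145,0,0,0,0]'; python3 a.py 6
```

```text
time_s: 17.15
ee_pos: [0.4842, -0.1514, 0.1535]
eef_rot: [-3.142, 0.0, -0.013]
force: [0.1, 3.2, 2.7]
grip_width: 0.0175
17.45 F [-0.8  -1.03  2.61] sd [0.58 0.87 0.51] M [-0.263  0.114 -0.003] pos [ 0.48419 -0.15168  0.15359]
```

```bash

python3 -m inch '[-0.004,0.25,-0.0145,0,0,0,0,-0.004,0.25,-0.0145,0,0,0,0,-0.004,0.25,-0.0145,0,0,0,0,-0.004,0.25,-0.0145,0,0,0,0,-0.004,0.25,-0.0145,0,0,0,0,-0.004,0.25,-0.0145,0,0,0,0,-0.004,0.25,-0.0145,0,0,0,0,-0.004,0.25,-0.0145,0,0,0,0,-0.004,0.25,-0.0145,0,0,0,0,-0.004,0.25,-0.0145,0,0,0,0]'; python3 a.py 6
```

```text
time_s: 18.7
ee_pos: [0.4835, -0.1764, 0.155]
eef_rot: [-3.142, -0.0, -0.013]
force: [-0.7, 3.0, 2.5]
grip_width: 0.0176
19.0 F [-0.93 -0.91  2.69] sd [0.58 0.75 0.53] M [-0.241  0.188  0.025] pos [ 0.48341 -0.17666  0.15503]
```

```bash

python3 -m inch '[-0.015,0.2,-0.0116,0,0,0,0,-0.015,0.2,-0.0116,0,0,0,0,-0.015,0.2,-0.0116,0,0,0,0,-0.005,0.2,-0.0116,0,0,0,0]'; python3 a.py 6
```

```text
time_s: 19.5
ee_pos: [0.4828, -0.1842, 0.1554]
eef_rot: [-3.141, 0.0, -0.013]
force: [-0.9, 2.7, 3.4]
grip_width: 0.0175
19.8 F [-0.62  0.54  2.16] sd [0.54 0.43 0.45] M [ 0.136  0.134 -0.015] pos [ 0.4828  -0.18446  0.15544]
```

```bash

python3 - <<'E'
from h import *
im,d=ctrl.camera("side"); I=im[...,::-1].copy(); cv2.imwrite("pics/raw5.png",I)
x0,y0=200,210; cv2.imwrite("pics/s5.png",cv2.resize(I[y0:y0+75,x0:x0+100],None,fx=8,fy=8,interpolation=2))
e=ctrl.get_obs()["ee_pos"]; 
for n,p in dict(tip=(e[0],e[1],e[2]-.0793),corner=(.4833,-.1862,.0765),cornerTop=(.4833,-.1862,.0805),outer=(.4793,-.1902,.081),inner=(.4873,-.1822,.0805)).items(): print(n,((px("side",p)-[x0,y0])*8).round())
E
```

```text
tip [245. 446.]
corner [248. 450.]
cornerTop [246. 430.]
outer [222. 444.]
inner [271. 414.]
```

View pics/s5.png

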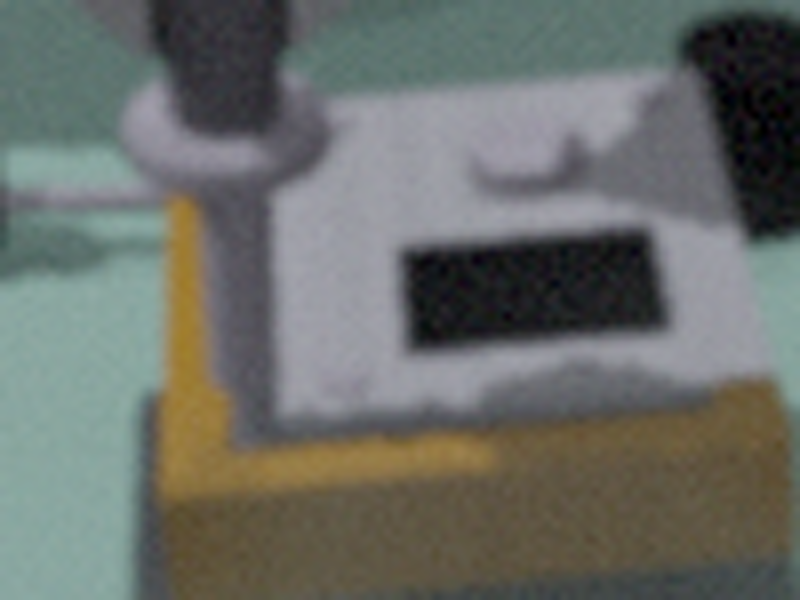

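The crop shows the groove's corner, outer edge near (232,447) and inner near (275,415). That matches the prediction to about 1 mm, and the tip has almost reached it. I'll go the last 2 mm.

```bash

python3 -m inch '[0.02,0.1,-0.005,0,0,0,0,0.02,0.1,-0.005,0,0,0,0,0,0,0,0,0,0,0]'; python3 a.py 6
```

```text
time_s: 20.23
ee_pos: [0.4832, -0.1862, 0.1555]
eef_rot: [-3.142, 0.0, -0.013]
force: [-1.6, 1.8, 2.7]
grip_width: 0.0173
20.52 F [-1.18  1.76  2.03] sd [0.35 0.2  0.39] M [0.474 0.142 0.003] pos [ 0.48325 -0.1862   0.15555]
```

```bash

python3 -m inch '[0.15,0,0,0,0,0,0,0.25,0,-0.004,0,0,0,0,0.25,0,-0.008,0,0,0,0,0.25,0,-0.01,0,0,0,0,0.25,0,-0.01,0,0,0,0]'; python3 a.py 6
```

```text
time_s: 21.15
ee_pos: [0.4949, -0.1864, 0.1558]
eef_rot: [3.142, 0.0, -0.013]
force: [-3.8, 0.4, 2.2]
grip_width: 0.0175
21.45 F [1.02 0.63 2.5 ] sd [0.82 0.38 0.17] M [ 0.197 -0.355 -0.012] pos [ 0.4953  -0.18633  0.15605]
```

```bash

python3 -m inch '[0.25,-0.002,-0.0097,0,0,0,0,0.25,-0.002,-0.0097,0,0,0,0,0.25,-0.002,-0.0097,0,0,0,0,0.25,-0.002,-0.0097,0,0,0,0,0.25,-0.002,-0.0097,0,0,0,0,0.25,-0.002,-0.0097,0,0,0,0,0.25,-0.002,-0.0097,0,0,0,0,0.25,-0.002,-0.0097,0,0,0,0,0.25,-0.002,-0.0097,0,0,0,0,0.25,-0.002,-0.0097,0,0,0,0]'; python3 a.py 6
```

```text
time_s: 22.7
ee_pos: [0.5199, -0.1865, 0.1568]
eef_rot: [-3.142, 0.0, -0.013]
force: [-2.6, -0.4, 3.4]
grip_width: 0.0177
23.0 F [0.89 0.35 2.58] sd [0.73 0.61 0.5 ] M [ 0.04  -0.325  0.021] pos [ 0.52028 -0.18649  0.15702]
```

```bash

python3 -m inch '[0.25,-0.001,-0.0097,0,0,0,0,0.25,-0.001,-0.0097,0,0,0,0,0.25,-0.001,-0.0097,0,0,0,0,0.25,-0.001,-0.0097,0,0,0,0,0.25,-0.001,-0.0097,0,0,0,0,0.25,-0.001,-0.0097,0,0,0,0,0.25,-0.001,-0.0097,0,0,0,0,0.25,-0.001,-0.0097,0,0,0,0,0.25,-0.001,-0.0097,0,0,0,0,0.25,-0.001,-0.0097,0,0,0,0]'; python3 a.py 4
python3 -m inch '[0.25,0,-0.0097,0,0,0,0,0.25,0,-0.0097,0,0,0,0,0.22,0,-0.008,0,0,0,0,0,0,0,0,0,0,0]'; python3 a.py 6
```

```text
time_s: 24.25
ee_pos: [0.5449, -0.1867, 0.1578]
eef_rot: [-3.142, 0.0, -0.013]
force: [-4.3, 0.4, 2.5]
grip_width: 0.0176
24.45 F [0.5  0.15 2.48] sd [0.18 0.15 0.62] M [-0.075 -0.228  0.   ] pos [ 0.54531 -0.18676  0.15799]
time_s: 24.95
ee_pos: [0.5524, -0.1869, 0.1582]
eef_rot: [3.141, -0.001, -0.013]
force: [0.1, -0.2, 2.3]
grip_width: 0.0177
25.25 F [ 0.83 -0.45  2.27] sd [0.73 0.2  0.34] M [-0.12  -0.318 -0.004] pos [ 0.55229 -0.18686  0.15827]
```

```bash

python3 -m inch '[0.1,0,-0.003,0,0,0,0,0.08,0,-0.003,0,0,0,0,0,0,0,0,0,0,0]'; python3 a.py 6
```

```text
time_s: 25.62
ee_pos: [0.5536, -0.1868, 0.158]
eef_rot: [-3.141, 0.001, -0.013]
force: [-2.3, 0.2, 2.9]
grip_width: 0.0175
25.93 F [-2.34 -0.17  2.94] sd [0.74 0.45 0.29] M [-0.026  0.582 -0.01 ] pos [ 0.55361 -0.1868   0.15806]
```

```bash

python3 - <<'E'
from h import *
im,d=ctrl.camera("side"); I=im[...,::-1].copy()
x0,y0=240,205; cv2.imwrite("pics/s6.png",cv2.resize(I[y0:y0+75,x0:x0+100],None,fx=8,fy=8,interpolation=2))
e=ctrl.get_obs()["ee_pos"]
for n,p in dict(tip=(e[0],e[1],e[2]-.0793),flange=(e[0],e[1],e[2]-.019),end=(.5533,-.187,.080),grooveend=(.5573,-.187,.0835)).items(): print(n,((px("side",p)-[x0,y0])*8).round())
E
```

```text
tip [363. 450.]
flange [367. 130.]
end [361. 445.]
grooveend [386. 426.]
```

View pics/s6.png

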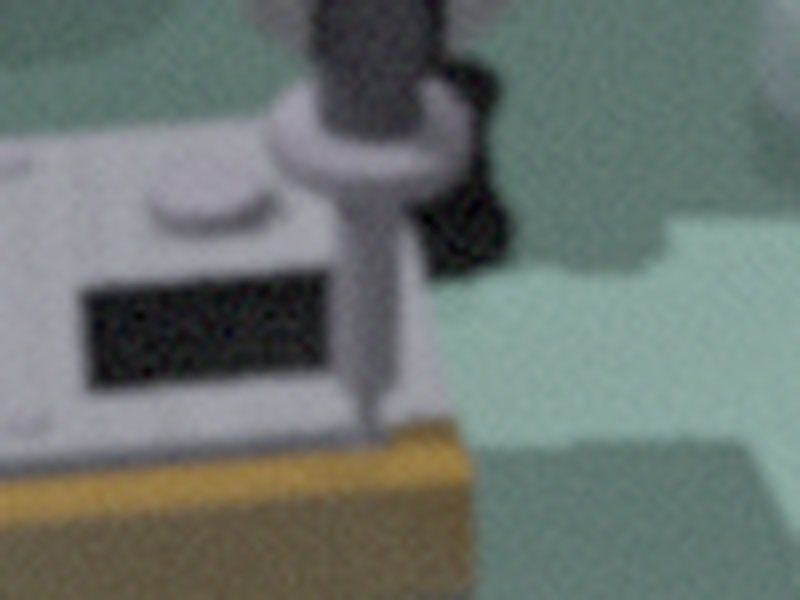

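The tip sits in the groove at (370,440), about 4 mm short of the groove's physical end near column 390, which is the specified finish. Now I'll lift straight off and return to above the stand.

```bash

python3 -m inch '[0,0,-0.3,0,0,0,0,0,0,-0.6,0,0,0,0,0,0,-1.2,0,0,0,0,0,0,-1.5,0,0,0,0,0,0,-1.5,0,0,0,0]'
python3 -m inch '[-0.2836,-2.501,0,0,0,0,0,-0.2836,-2.501,0,0,0,0,0,-0.2836,-2.501,0,0,0,0,0,-0.2836,-2.501,0,0,0,0,0,-0.2836,-2.501,0,0,0,0,0,-0.2836,-2.501,0,0,0,0,0,-0.2836,-2.501,0,0,0,0,0,-0.2836,-2.501,0,0,0,0,0,-0.2836,-2.501,0,0,0,0,0,-0.2836,-2.501,0,0,0,0,0,-0.2836,-2.501,0,0,0,0,0,-0.2836,-2.501,0,0,0,0,0,-0.2836,-2.501,0,0,0,0,0,-0.2836,-2.501,0,0,0,0,0,0,0,0,0,0,0,0,0,0,0,0,0,0,0]'
python3 a.py 6
python3 - <<'E'
from h import *
x0,y0=190,70; im,d=ctrl.camera("side"); cv2.imwrite("pics/s7.png",cv2.resize(im[y0:y0+150,x0:x0+130,::-1],None,fx=4,fy=4,interpolation=2))
e=ctrl.get_obs()["ee_pos"]
for n,p in dict(tip=(e[0],e[1],e[2]-.082),flange=(e[0],e[1],e[2]-.022),hole=(.5188,.164,.07)).items(): print(n,((px("side",p)-[x0,y0])*4).round())
E
```

```text
time_s: 26.6
ee_pos: [0.5539, -0.1869, 0.2106]
eef_rot: [3.141, -0.001, -0.013]
force: [-0.3, 0.1, -0.8]
grip_width: 0.0174
time_s: 28.6
ee_pos: [0.5188, 0.1634, 0.2096]
eef_rot: [3.142, -0.0, -0.013]
force: [0.0, 0.2, -1.1]
grip_width: 0.0173
28.9 F [-0.2   0.09 -1.19] sd [0.17 0.37 0.32] M [-0.053 -0.069  0.006] pos [0.51886 0.1632  0.20932]
tip [215. 262.]
flange [210. 139.]
hole [219. 372.]
```

View pics/s7.png

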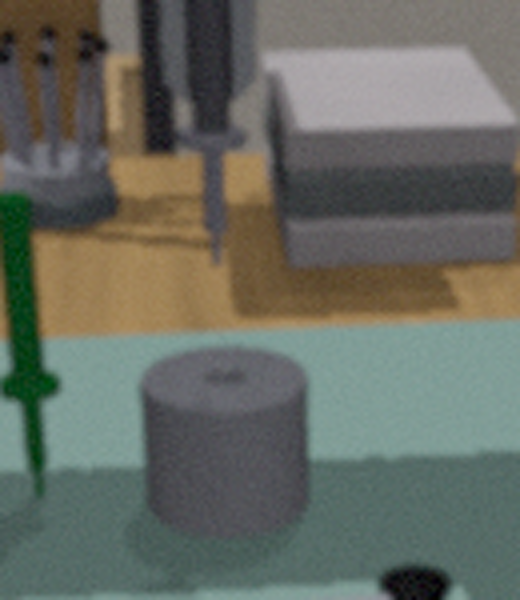

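Tip at (217,262), hole at (225,377): the hole is about 1–2 mm further in +x, within the 4.5 mm clearance. I'll shift 1 mm and descend.

```bash

python3 -m inch '[0.12,-0.06,1.5,0,0,0,0,0,0,1.5,0,0,0,0,0,0,1.5,0,0,0,0,0,0,1,0,0,0,0,0,0,1,0,0,0,0,0,0,1,0,0,0,0,0,0,1,0,0,0,0,0,0,1,0,0,0,0,0,0,1,0,0,0,0,0,0,0.6,0,0,0,0,0,0,0.3,0,0,0,0,0,0,0,0,0,0,0]'; python3 a.py 4
python3 -m inch '[0,0,0.2,0,0,0,0,0,0,0,0,0,0,0]'; python3 a.py 4
```

```text
time_s: 30.45
ee_pos: [0.52, 0.1644, 0.0951]
eef_rot: [-3.142, -0.0, -0.013]
force: [-0.4, -0.2, -0.7]
grip_width: 0.0176
30.65 F [ 0.11 -0.17 -1.15] sd [0.34 0.55 0.28] M [-0.029 -0.101  0.008] pos [0.52007 0.16443 0.0954 ]
time_s: 30.9
ee_pos: [0.5198, 0.1644, 0.093]
eef_rot: [3.142, 0.0, -0.013]
force: [-0.2, -0.2, -1.1]
grip_width: 0.0178
31.1 F [-0.19 -0.31 -0.39] sd [0.3  0.27 0.26] M [-0.031 -0.097  0.012] pos [0.51993 0.1644  0.09313]
```

```bash

python3 -m inch '[0,0,0.07,0,0,0,0,0,0,0,0,0,0,0]'; python3 a.py 4
python3 -m inch '[0,0,0.05,0,0,0,0,0,0,0,0,0,0,0]'; python3 a.py 4
```

```text
time_s: 31.35
ee_pos: [0.5199, 0.1644, 0.0924]
eef_rot: [3.142, 0.0, -0.013]
force: [-0.9, 0.2, -1.4]
grip_width: 0.0174
31.55 F [ 0.7   0.14 -1.03] sd [0.65 0.34 0.29] M [-0.071 -0.087  0.032] pos [0.51992 0.1644  0.09242]
time_s: 31.8
ee_pos: [0.52, 0.1644, 0.0921]
eef_rot: [-3.142, -0.0, -0.013]
force: [-0.2, 0.1, 0.9]
grip_width: 0.0173
32.0 F [-0.77 -0.04  1.4 ] sd [0.41 0.36 0.19] M [-0.048  0.066 -0.025] pos [0.51997 0.16441 0.09206]
```

Flange is seated (net +2.5 N at z = 0.092, the same height as at the grasp). I'll release and withdraw upward.

```bash

python3 -m inch '[0,0,0,0,0,0,0.5,0,0,0,0,0,0,0.5,0,0,0,0,0,0,0.5,0,0,0,0,0,0,0.5,0,0,-1,0,0,0,0.5,0,0,-2,0,0,0,0.5,0,0,-2,0,0,0,0.5,0,0,-2,0,0,0,0.5,0,0,-2,0,0,0,0.5,0,0,-2,0,0,0,0.5,0,0,-2,0,0,0,0.5,0,0,-2,0,0,0,0.5,0,0,0,0,0,0,0.5]'
python3 a.py 4
python3 - <<'E'
from h import *
im,d=ctrl.camera("side"); im2,d2=ctrl.camera("top"); I0=cv2.imread("pics/side0.png")
P=cloud("side",d); m=(d>0)&(abs(P[...,0]-.519)<.03)&(abs(P[...,1]-.16)<.03)
for z in (.09,.11,.13,.15): q=P[m&(abs(P[...,2]-z)<.01)]; print(z,len(q),q.mean(0).round(4))
q=P[m&(P[...,2]<.19)]; print("top",q[:,2].max())
D=cv2.absdiff(cv2.blur(I0,(3,3)),cv2.blur(im[...,::-1],(3,3)))
cv2.imwrite("pics/end.png",cv2.resize(im[60:330,140:400,::-1],None,fx=2.2,fy=2.2,interpolation=2))
for l in ["loupe","oil_jar","screwdriver","burnisher"]: print(l,[(np.round(r["centre"],1).tolist(),round(r["score"],2)) for r in ctrl.place_of("side",l)[:2]])
E
```

```text
time_s: 33.62
ee_pos: [0.5204, 0.1645, 0.2437]
eef_rot: [-3.141, -0.003, -0.013]
force: [0.2, -0.9, -0.5]
grip_width: 0.047
33.83 F [-0.05  0.21 -0.44] sd [0.36 0.24 0.62] M [-0.06  -0.052 -0.002] pos [0.51974 0.16435 0.24153]
0.09 88 [0.5194 0.1581 0.0895]
0.11 89 [0.5183 0.1576 0.1096]
0.13 91 [0.5192 0.1577 0.1298]
0.15 101 [0.5189 0.1582 0.15  ]
top 0.16874097463254728
loupe [([290.4, 233.8], 0.85)]
oil_jar [([347.6, 217.6], 0.94)]
screwdriver [([202.4, 245.0], 0.83), ([293.2, 234.3], 0.23)]
burnisher [([241.3, 161.4], 0.97), ([197.4, 164.4], 0.78)]
```

View pics/end.png

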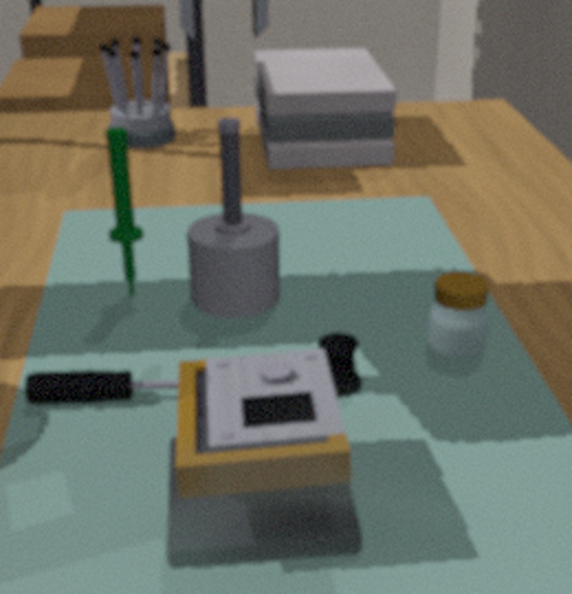

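The burnisher stands upright in its stand at (232,170), flange seated and top at z ≈ 0.169. The loupe, jar and screwdriver are where they were, and the gripper is clear above.

```bash
python3 -c "
from station import ctrl
print(ctrl.hand_in())"
```

```text
the job is handed in; nothing more can be done
None
```

The job is done and handed in at about 34 s of the 67 s allowed. I took the grey burnisher out, ran the seam start–corner–end in one pass, and stood it back in its stand. No verdict was reported.

**Pressure and speed:** net downward force at each stop was about 3.3–4.2 N, but I only averaged it at stops; single readings vary by about 0.5 N. The commanded speed was at most 2 cm/s while touching, with short pauses along the way to read the force. The tip stayed down from start to finish.

**Final checks:** the burnisher is upright on its flange, with its top at z ≈ 0.169 m against 0.170 m expected, and the gripper is open and clear. The loupe, oil jar and screwdriver are within about 3 pixels of where they started in the side view, which is about the scatter of the networks.

**What disagreed:**
- The two cameras differed by about 1 mm on the groove's position. A sideways force of up to about 1 N near the corner suggests the tip was brushing the groove wall there.
- At the finish there was a steady 2.3 N along the seam. The picture showed the tip about 4 mm short of the groove's physical end, as specified, so I put it down to friction, but it could be light contact with the end wall.

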